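Fit the probe into its matching dry-block well

TASK

Take the temperature probe that hangs alone in the single stand and lower it into the well of the dry-block that matches its stem diameter, until its collar sits flush on the block. The mouth is a close fit and the block insert is clamped a little off centre, so feel for the mouth gently and never force or drop the probe; leave the two probes in the rack and everything else where they are.

Things in the scene. Friction and masses are not known exactly. Their poses are not given: they have to be found in the camera images.
- dry_block: dry-block heater, fixed: grey housing 120 x 224 x 84 mm (x, y, z); in its top an aluminium insert, 58 x 160 mm, with five round wells in a row along y, graded from small at +y to large at -y, for stems of 6, 10, 14, 18, 22 mm. Well 58 mm deep, bored 1.6 mm over its stem, mouth chamfered 1 mm. Origin: centre of the underside; x to the rear, y along the row, z up
- block_top (a point): point of the housing, 92 mm over its origin: level with the insert's top face, where a centred insert's 14 mm well would be; the others lie at y = +60 (6), +30 (10), -30 (18), -60 (22 mm). But the insert is clamped off centre, all wells together, by up to 5.5 mm along x and 4.5 mm along y, differently each time and not in this reading. It stays put under light pushes
- stand_seat (a point): centre of the hole of the single stand (fixed, white, plate 52 x 60 mm and 8 mm thick on two side posts, open in front and behind; hole 22 mm, plate top 85 mm above the bench); the point lies at the plate's top face. The probe to be fitted hangs here by its collar
- rack_left (a point): centre of the hole at the +y end of the two-place rack (fixed, white, same build as the single stand, plate 52 x 125 mm, holes 70 mm apart), at the plate's top face, 85 mm above the bench
- rack_right (a point): the same for the rack's -y end
- probe_10: cordless temperature probe, upright, 0.09 kg: steel stem 10 mm in diameter reaching 55 mm down from the origin (tip chamfered 2 mm), grey collar 29 mm wide from 0 to 5 mm, black round grip 24 mm wide from 5 to 52 mm up. Origin: on the axis at the collar's underside, which rests on holder or block; z up the axis. The three differ only in stem. Hangs in the single stand or in the rack
- probe_14: cordless temperature probe, upright, 0.09 kg: steel stem 14 mm in diameter reaching 55 mm down from the origin (tip chamfered 2 mm), grey collar 29 mm wide from 0 to 5 mm, black round grip 24 mm wide from 5 to 52 mm up. Origin: on the axis at the collar's underside, which rests on holder or block; z up the axis. The three differ only in stem. Hangs in the single stand or in the rack
- probe_18: cordless temperature probe, upright, 0.09 kg: steel stem 18 mm in diameter reaching 55 mm down from the origin (tip chamfered 2 mm), grey collar 29 mm wide from 0 to 5 mm, black round grip 24 mm wide from 5 to 52 mm up. Origin: on the axis at the collar's underside, which rests on holder or block; z up the axis. The three differ only in stem. Hangs in the single stand or in the rack
- tip_box: bystander: closed grey tip box, 88 x 119 x 73 mm, loose; origin at the centre of the underside
- slide_case: bystander: flat black slide box, 71 x 94 x 35 mm, loose; origin at the centre of the underside
- white_bottle: bystander: small white bottle with a screw cap, 34 mm in diameter, 61 mm tall, loose; origin at the centre of the underside
- spirit_bottle: bystander: clear bottle with a flip cap, 52 mm in diameter, 153 mm tall, loose; origin at the centre of the underside
- vial: bystander: little brown vial with a white cap, 22 mm in diameter, 58 mm tall, loose; origin at the centre of the underside

How it is judged:
At the end, for the whole second after the job is handed in: The probe from the stand is in its own well: collar under 2.5 mm above the insert face, axis within 7.5 mm of the centred well along x and y (allows for the offset), tilt under 0.08 rad, at rest; the other two hang in the rack, each within 12 mm of a hole centre, tilt under 0.1 rad (((x of probe_10 in the frame of dry_block between -0.0075 and 0.0075 m and y of probe_10 in the frame of dry_block between 0.0225 and 0.0375 m and z of probe_10 in the frame of dry_block below 0.0945 m and angle between probe_10's own z axis and vertical below 0.08 rad and linear speed of probe_10 below 0.01 m/s and (distance between probe_14 and rack_left below 0.012 m or distance between probe_14 and rack_right below 0.012 m) and angle between each of probe_14, probe_18's own z axis and vertical below 0.1 rad and (distance between probe_18 and rack_left below 0.012 m or distance between probe_18 and rack_right below 0.012 m)) or (x of probe_14 in the frame of dry_block between -0.0075 and 0.0075 m and y of probe_14 in the frame of dry_block between -0.0075 and 0.0075 m and z of probe_14 in the frame of dry_block below 0.0945 m and angle between probe_14's own z axis and vertical below 0.08 rad and linear speed of probe_14 below 0.01 m/s and (distance between probe_10 and rack_left below 0.012 m or distance between probe_10 and rack_right below 0.012 m) and angle between each of probe_10, probe_18's own z axis and vertical below 0.1 rad and (distance between probe_18 and rack_left below 0.012 m or distance between probe_18 and rack_right below 0.012 m)) or (x of probe_18 in the frame of dry_block between -0.0075 and 0.0075 m and y of probe_18 in the frame of dry_block between -0.0375 and -0.0225 m and z of probe_18 in the frame of dry_block below 0.0945 m and angle between probe_18's own z axis and vertical below 0.08 rad and linear speed of probe_18 below 0.01 m/s and (distance between probe_10 and rack_left below 0.012 m or distance between probe_10 and rack_right below 0.012 m) and angle between each of probe_10, probe_14's own z axis and vertical below 0.1 rad and (distance between probe_14 and rack_left below 0.012 m or distance between probe_14 and rack_right below 0.012 m)))); the robot touches nothing.
It fails at once if a probe is pressed, knocked or dropped against the dry-block harder than 45 N (contact force between any of probe_10, probe_14, probe_18 and dry_block above 45 N).
It fails at once if a bystander is moved more than 20 mm (distance of any of tip_box, slide_case, white_bottle, spirit_bottle, vial from where it was at the start of the episode above 0.02 m).
It also fails if it takes over 48 s, if anything falls off the work surface, if the arm or the gripper's body presses on something with over 40 N, if the wrist force passes 120 N, or if a joint passes its speed limit or range.

ROBOT

A 6-joint arm with a two-finger parallel gripper is mounted at the origin on a cart in front of the work surface, level with it; the furniture and walls round the work are solid. World frame = base frame: x ahead of the robot, y to its left, z up, the work surface at z = 0. Lengths are in m, angles in rad, forces in N, time in s.
With the tool pointing down it reaches from about 0.425 to 0.95 m from the base axis. Payload 3.5 kg.
Tool frame: the origin (TCP) lies on the centre line of the jaws, within the pads' length; the fingertips stand 14 mm ahead of it and the grasp point (between the pads) lies 5 mm behind it (ctrl.tip_reach is the distance from the TCP to the fingertips, in m); z points along the fingers, y is the line along which they close (so a half turn about z gives the same grasp; the last joint's range is limited). The gripper opens to 85 mm and grips with 20 to 120 N. Pads are 22 mm wide; open, the fingers measure 114 mm over their backs; the gripper's body (76 mm by 85 mm) begins 54 mm behind the grasp point. The pads swing forward as they close: fully open they stand 13 mm farther back than shut.
Start: joints at [1.167, 0.286, 1.577, -0, 1.279, -0.15], TCP at [0.169, 0.653, 0.245] pointing down, gripper open.
Joint ranges: [-2.77, 2.77], [-0.9, 2.22], [0.21, 2.48], [-1.53, 4.67], [0.24, 2.81], [-2.84, 2.84]. Speed limits (rad/s): [2.79, 2.79, 3.14, 3.14, 3.14, 3.14].

INTERFACE

Orientations are given as a unit quaternion [x, y, z, w].
In Python, from plant import get_state, imaging, workorder, ctrl gives the robot as it stands. The module is installed in compiled form; this text tells all that it offers.
- The arm moves only by the shell command python3 -m jog 'ROWS' [FORCE]. ROWS is JSON, a list of rows, each a list of 7 numbers: the closure, from 0 (fully open) to 1 (shut), then the shift along the tool's x, y, z in mm, then the turn, a rotation vector about the tool's x, y, z in rad. In form: [[gripper, tx, ty, tz, ax, ay, az], ...]. A call has 1 to 12 rows; each row is the pose to reach, as a shift and turn from the pose commanded when the call began, along the tool's axes at that moment; what a row does not reach only later rows make up. A row lasts 1/10 s, in which the tool goes at most 50 mm and 8.59 degrees, less where a joint would pass 70% of its speed; a pose out of reach is approached as far as the arm can. A call with a gripper value outside its range is refused whole. The fingers move at their own pace and stop on an object; FORCE is the grip in N (left out, the last holds). Time passes only in rows, so rows that repeat a pose let the fingers close. It gives the time, the measured TCP pose, the force, the opening and the grip force at its end, in the units of the state.
- get_state(): the state, without advancing time (a new reading comes with each control period).
- imaging.read_camera(name): name is "scene" or "top"; returns a dict with "image" (384x512x3 uint8, blue, green, red), "fx", "fy", "cx", "cy" (pixels), "R" (3x3) and "t" (3): a world point X has camera coordinates R X + t. Camera axes: x right, y down, z forward; pixel columns grow to the right and rows downward; lengths in m; the calibration is good to about 2 mm. A picture is of the moment at which its call begins. There is no depth.
- workorder.sign_off(): hands the job in; it is judged then, once.
The state is a dict: "time": time; "qpos": joint angles; "dq": joint speeds; "joint_efforts": joint torques, N m; "eef_pos": TCP position; "tcp_rot": TCP orientation; "contact_force": force on the tool from outside, world axes, zero at the start; "wrist_torque": the same for the moment, N m; "opening": opening from 0.0 (shut) to 1.0 (fully open); "finger_force": force on a finger pad.
Only numpy, scipy, OpenCV 4.12 (cv2) and the standard library are available. Lean on these libraries where they do the work, as an engineer would, in place of code of your own. Each camera call takes 0.05 s, during which the arm holds its last target. There are 200 camera calls.

## Working session

There is one attempt and no reset: what is moved stays moved. The work goes in short steps, Python scripts to look and compute and a shell command to move; the robot and the scene stay as the last step left them, time stands still between calls to the robot, and variables do not carry over. Pictures are saved under pics/ and viewed, at most 10 in all, crops included, and the job is handed in when it is done.

```bash
mkdir -p pics; cat > h.py <<'E'
import numpy as np, cv2
from plant import get_state, imaging, workorder, ctrl
def ray(c,u,v,z):
    d=c["R"].T@np.array([(u-c["cx"])/c["fx"],(v-c["cy"])/c["fy"],1.]); o=-c["R"].T@c["t"]
    return o+d*(z-o[2])/d[2]
def proj(c,X):
    p=c["R"]@np.array(X)+c["t"]; return c["fx"]*p[0]/p[2]+c["cx"],c["fy"]*p[1]/p[2]+c["cy"]
E
python3 - <<'E'
from h import *
for n in("scene","top"):
    c=imaging.read_camera(n); cv2.imwrite(f"pics/{n}0.png",c["image"]); print(n,-c["R"].T@c["t"],c["fx"],c["R"].round(2).tolist())
s=get_state(); print(s["time"],s["eef_pos"],s["tcp_rot"],s["contact_force"],s["opening"],ctrl.tip_reach)
E
```

```text
scene [ 0.09791176 -0.71784471  0.83652636] 372.2114807257376 [[0.85, -0.52, -0.0], [-0.36, -0.58, -0.73], [0.38, 0.62, -0.68]]
top [0.35807273 0.05445566 1.68325035] 472.4081066618719 [[0.01, -1.0, 0.04], [-1.0, -0.02, -0.09], [0.09, -0.04, -0.99]]
0.1 [0.16922417 0.65284231 0.24405771] [ 1.26564059e-01  9.91957836e-01 -1.05167956e-03 -2.92410958e-04] [-0.71878052  0.29994526  0.08252029] 0.9998467563485224 0.014
```

View pics/scene0.png

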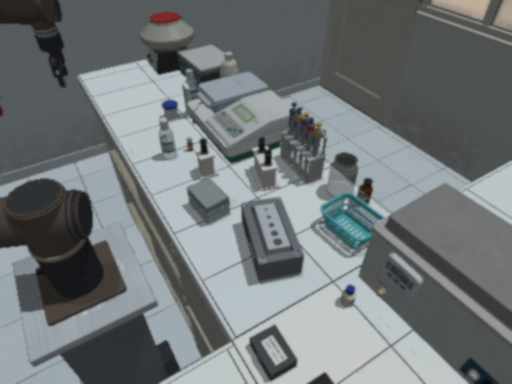

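View pics/top0.png

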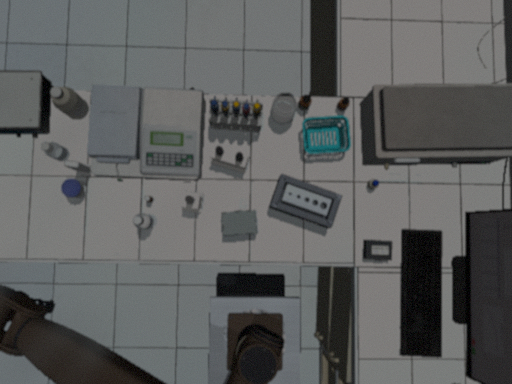

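The top view shows the single stand at about (190,200), the rack at (230,158), the block at (305,200) and the tip box at (239,223). Next I'll take enlarged crops.

```bash
python3 - <<'E'
from h import *
a=cv2.imread("pics/top0.png"); b=cv2.imread("pics/scene0.png")
A=cv2.resize(a[165:235,170:350],None,fx=4.4,fy=4.4,interpolation=cv2.INTER_CUBIC)
cv2.imwrite("pics/c1.png",cv2.convertScaleAbs(A,alpha=1.5))
B=cv2.resize(b[130:280,180:310],None,fx=4,fy=4,interpolation=cv2.INTER_CUBIC)
cv2.imwrite("pics/c2.png",cv2.convertScaleAbs(B,alpha=1.3))
E
```

```text
(no output)
```

View pics/c1.png

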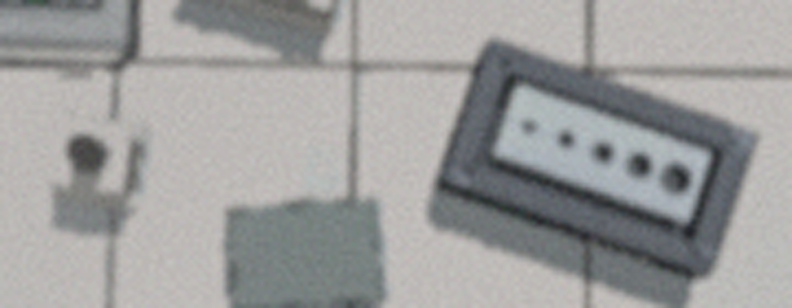

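View pics/c2.png

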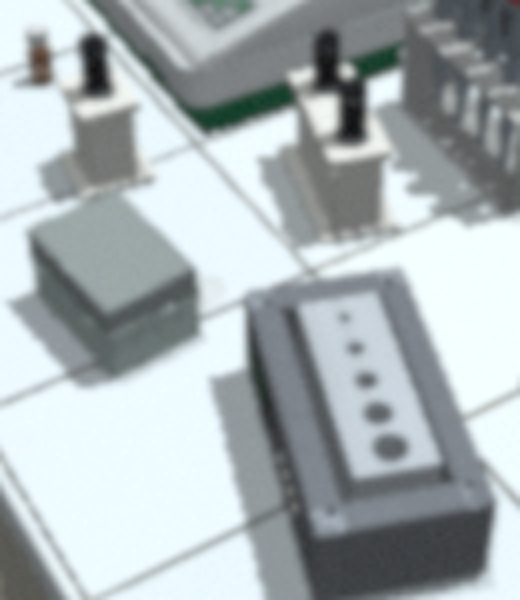

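The crops show the insert and its five wells clearly, with the small well on the left at crop (530,127) and the large one at (676,177). The probe's grip is at (87,150) in the crop. Next I'll measure both in both views.

```bash
cat >> h.py <<'E'
def blobs(img,box,lo,hi,up=6):
    u0,v0,u1,v1=box; g=cv2.cvtColor(img,cv2.COLOR_BGR2GRAY)[v0:v1,u0:u1]
    G=cv2.resize(g,None,fx=up,fy=up,interpolation=cv2.INTER_CUBIC)
    m=cv2.inRange(G,lo,hi); n,l,s,ce=cv2.connectedComponentsWithStats(m)
    px=lambda p:((p[0]+.5)/up-.5+u0,(p[1]+.5)/up-.5+v0)
    return [(s[i,4]/up**2,px(ce[i]),(l==i).astype(np.uint8),px) for i in range(1,n) if s[i,4]>1.5*up**2]
E
python3 - <<'E'
from h import *
for n,bi,bg in(("top",(268,172,346,232),(180,192,200,204)),("scene",(236,194,308,276),(198,135,212,157))):
    c=imaging.read_camera(n); im=c["image"]
    bl=max((b for b in blobs(im,bi,0 ,255) ),key=lambda b:b[0])
    g=cv2.cvtColor(im,cv2.COLOR_BGR2GRAY)[bi[1]:bi[3],bi[0]:bi[2]]; print(n,np.percentile(g,[5,25,50,75,90,97]))
    gg=cv2.cvtColor(im,cv2.COLOR_BGR2GRAY)[bg[1]:bg[3],bg[0]:bg[2]]; print(gg)
    if n=="top": np.set_printoptions(linewidth=250); print(cv2.cvtColor(im,cv2.COLOR_BGR2GRAY)[182:218,280:334:1])
E
```

```text
top [ 46.  67.  98. 123. 125. 127.]
[[123 120 124 123 121 120 121 120 121 121 120 119 117 120 114 107 107 118
  117 119]
 [125 121 124 123 126 122 122 124 126 123 123 119 123 121 122 121 119 122
  122 118]
 [124 123 121 124 121 121 123 117 117 118 118 123 123 123 124 126 123 122
  120 119]
 [121 122 125 124 125 117 106  98 101  99 102 112 120 124 123 123 122 122
  122 115]
 [124 124 121 122 119 109  84  72  68  66  77  90 103 113 123 124 123 123
  119 108]
 [125 122 124 120 122  94  66  52  48  53  54  65  78  96 116 118 121 126
  121 104]
 [121 121 123 123 113  86  55  49  50  53  44  48  58  77 102 120 125 122
  119  98]
 [123 121 123 125 114  81  54  49  49  47  48  46  50  65  90 111 121 125
  116  91]
 [125 121 122 125 114  89  61  46  48  52  50  53  45  62  88 112 123 123
  112  86]
 [123 121 123 126 118 102  71  57  50  48  47  46  51  73  99 121 124 124
  111  87]
 [123 122 122 120 122 116  88  62  53  53  51  51  58  83 106 124 123 124
  113  83]
 [122 123 123 125 124 118  91  76  67  58  59  58  70  97 118 120 124 121
  111  79]]
[[ 72  66  72 ... 105  99 103]
 [ 65  66  6
[... 785 characters left out ...]
4 118  65  30  23  25  41  88 138 163 161 152 160]
 [186 168 124  67  31  17  15  34  80 131 165 172 160 152]
 [187 171 126  71  31  18  20  32  71 122 163 179 172 157]
 [187 171 129  76  37  17  21  30  66 117 161 180 183 172]
 [185 170 132  81  40  20  22  26  60 111 156 180 184 183]
 [182 164 126  79  40  18  18  26  50  99 145 175 187 187]
 [164 144 107  67  36  25  23  27  48  86 134 168 184 188]
 [138 120  93  61  41  34  39  46  59  87 129 165 182 187]
 [119 109  94  77  62  60  62  71  84 105 142 170 184 188]
 [115 114 113 110 109 105 108 114 123 140 162 178 185 187]
 [130 136 145 152 156 153 157 161 164 171 179 182 181 176]
 [146 161 173 177 181 178 179 180 178 176 174 169 160 152]]
```

```bash
cat > m.py <<'E'
from h import *
out={}
for n,bi,bg,tw,ti,tg in(("top",(276,174,343,230),(180,190,200,210),95,100,85),("scene",(238,196,306,272),(198,135,212,155),150,150,85)):
    c=imaging.read_camera(n); im=c["image"]
    ins=[b for b in blobs(im,bi,ti,255) if b[2][:, [0,-1]].sum()+b[2][[0,-1]].sum()==0]
    b=max(ins,key=lambda b:b[0]); cnt,_=cv2.findContours(b[2],cv2.RETR_EXTERNAL,cv2.CHAIN_APPROX_NONE)
    P=np.array([ray(c,*b[3](p),.092)[:2] for p in cnt[0][:,0]]).astype(np.float32)
    r=cv2.minAreaRect(P*1000); print(n,"rect",r)
    full=cv2.drawContours(np.zeros_like(b[2]),cnt,-1,1,-1); h=full-b[2]
    k,l,s,ce=cv2.connectedComponentsWithStats(h)
    W=[(ray(c,*b[3](ce[i]),.092)[:2]*1000,s[i,4]/36) for i in range(1,k) if s[i,4]>30]
    for w in sorted(W,key=lambda w:-w[0][1]): print("well",w[0].round(1),round(w[1],1))
    g=max(blobs(im,bg,0,tg),key=lambda b:b[0]); print("grip",g[0],np.round(g[1],2),(ray(c,*g[1],.1135)*1000).round(1))
    ys,xs=np.nonzero(g[2]); print(" ext",g[3]((xs.min(),ys.min())),g[3]((xs.max(),ys.max())))
print(get_state()["time"])
E
python3 m.py
```

```text
top rect ((487.9805603027344, -165.34152221679688), (158.1869354248047, 55.940406799316406), 71.37451171875)
well [ 506.9 -108.7] 7.5
well [ 497.9 -137.3] 13.8
well [ 487.9 -166. ] 23.0
well [ 478.6 -194.3] 33.1
well [ 468.7 -222.7] 47.2
grip 81.36111111111111 [188.94 201.53] [471.9 228.7 113.5]
 ext (np.float64(183.25), np.float64(195.58333333333334)) (np.float64(193.91666666666666), np.float64(209.41666666666666))
scene rect ((491.5093078613281, -166.13230895996094), (155.15621948242188, 53.284751892089844), 71.1500473022461)
well [ 510.3 -109.5] 12.8
well [ 500.6 -137.9] 23.7
well [ 490.7 -166.5] 35.6
well [ 481.2 -194.9] 53.3
grip 84.58333333333333 [203.32 146.19] [480.9 224.5 113.5]
 ext (np.float64(199.91666666666666), np.float64(138.25)) (np.float64(206.91666666666666), np.float64(153.41666666666666))
0.3
```

```bash
python3 - <<'E'
from h import *
t=imaging.read_camera("top"); s=imaging.read_camera("scene")
for uv in((186.9,199.3),(187.2,199.6)): print(ray(t,*uv,.137)*1000)
for X in((.480,.2245),(.476,.232),(.482,.232)):
    print(X,[np.round(proj(c,(*X,z)),1).tolist() for c in(t,s) for z in(.137,.09)])
# stand plate white corners for check
g=cv2.cvtColor(s["image"],cv2.COLOR_BGR2GRAY)
for r in (141,144,147,150): 
    d=np.interp(np.arange(190,216,.1),np.arange(512),g[r].astype(float)); i=np.where(d<100)[0]; i=i[i<180]; print(r,190+i.min()/10,190+i.max()/10)
q=get_state(); from scipy.spatial.transform import Rotation as R
print(R.from_quat(q["tcp_rot"]).as_matrix().round(3))
E
```

```text
[477.40451924 232.96179949 137.        ]
[476.43929213 231.95909614 137.        ]
(0.48, 0.2245) [[189.5, 198.6], [191.0, 199.7], [202.4, 140.4], [203.7, 152.0]]
(0.476, 0.232) [[187.2, 199.7], [188.8, 200.8], [200.3, 139.6], [201.7, 151.3]]
(0.482, 0.232) [[187.2, 197.9], [188.8, 199.0], [201.9, 139.0], [203.3, 150.7]]
141 190.0 206.2
144 190.0 206.1
147 190.0 206.5
150 190.0 207.0
[[-0.968  0.251 -0.   ]
 [ 0.251  0.968 -0.   ]
 [ 0.    -0.    -1.   ]]
```

```bash
cat >> h.py <<'E'
from scipy.spatial.transform import Rotation as Ro
def shift(x,y,z):
    s=get_state(); print("tool shift mm",(Ro.from_quat(s["tcp_rot"]).inv().apply(np.array([x,y,z])-s["eef_pos"])*1000).round(1),"F",np.round(s["contact_force"],2),"t",s["time"],s["opening"])
E
python3 -c "
from h import *;shift(.479,.2275,.21)"
python3 -m jog '[[0,-406,-334,0,0,0,0],[0,-406,-334,0,0,0,0],[0,-406,-334,0,0,0,0],[0,-406,-334,0,0,0,0],[0,-406,-334,0,0,0,0],[0,-406,-334,0,0,0,0],[0,-406,-334,0,0,0,0],[0,-406,-334,0,0,0,0],[0,-406,-334,0,0,0,0],[0,-406,-334,0,0,0,0],[0,-406,-334,0,0,0,0],[0,-406,-334,34,0,0,0]]'
python3 -c "
from h import *;shift(.479,.2275,.111)"
```

```text
tool shift mm [-406.6 -334.4   35.2] F [-0.5   0.21 -0.91] t 0.4 1.0012579623057027
time: 1.6
eef_pos: [0.4841, 0.2261, 0.2168]
tcp_rot: [0.129, 0.992, 0.002, 0.006]
contact_force: [0.3, 0.6, 0.7]
opening: 1.002
finger_force: 0.0
tool shift mm [  6.5  -0.6 105.7] F [0.33 0.58 0.72] t 1.6 1.0020419149127884
```

```bash
python3 -m jog '[[0,0,0,0,0,0,0],[0,0,0,0,0,0,0]]' | head -2
python3 - <<'E'
from h import *
shift(.479,.2275,.111)
c=imaging.read_camera("scene")["image"]; cv2.imwrite("pics/a1.png",cv2.resize(c[60:190,150:270],None,fx=4.5,fy=4.5,interpolation=cv2.INTER_CUBIC))
E
```

```text
time: 1.8
eef_pos: [0.4779, 0.2281, 0.2109]
tool shift mm [-1.4 -0.2 99.9] F [ 0.29  1.03 -0.  ] t 1.8 0.9988121064441304
```

View pics/a1.png

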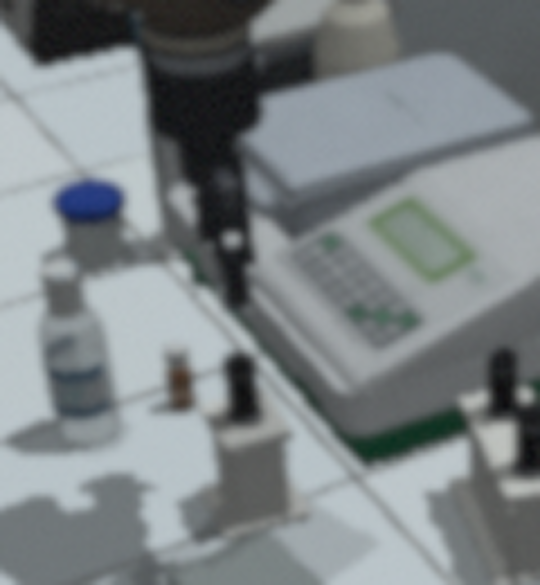

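The gripper is over the probe, with the near finger at crop (238,290) and the probe at (240,385). I'll descend and grip it.

```bash
python3 -m jog '[[0,-1,0,40,0,0,0],[0,-1,0,75,0,0,0],[0,-1,0,100,0,0,0],[0,-1,0,100,0,0,0],[0,-1,0,100,0,0,0],[0.4,-1,0,100,0,0,0],[0.6,-1,0,100,0,0,0],[0.8,-1,0,100,0,0,0],[1,-1,0,100,0,0,0],[1,-1,0,100,0,0,0],[1,-1,0,100,0,0,0],[1,-1,0,100,0,0,0]]' 40
python3 -m jog '[[1,0,0,0,0,0,0],[1,0,0,0,0,0,0]]'
```

```text
time: 3.05
eef_pos: [0.48, 0.228, 0.1121]
tcp_rot: [0.127, 0.992, 0.0, 0.0]
contact_force: [-0.1, -0.9, 5.3]
opening: 0.266
finger_force: 39.1
time: 3.25
eef_pos: [0.48, 0.228, 0.1121]
tcp_rot: [0.127, 0.992, 0.0, 0.0]
contact_force: [-0.8, 0.3, 5.1]
opening: 0.272
finger_force: 39.1
```

```bash
python3 -m jog '[[1,0,0,-10,0,0,0],[1,0,0,-25,0,0,0],[1,0,0,-45,0,0,0],[1,0,0,-70,0,0,0],[1,0,0,-95,0,0,0],[1,0,0,-110,0,0,0],[1,0,0,-110,0,0,0],[1,0,0,-110,0,0,0]]' 60
python3 - <<'E'
from h import *
shift(.488,-.166,.222)
c=imaging.read_camera("scene"); cv2.imwrite("pics/a2f.png",c["image"]);cv2.imwrite("pics/a2.png",cv2.resize(c["image"][85:165,165:245],None,fx=7,fy=7,interpolation=cv2.INTER_CUBIC))
E
```

```text
time: 4.05
eef_pos: [0.4792, 0.2278, 0.2209]
tcp_rot: [0.127, 0.992, -0.0, -0.0]
contact_force: [-0.4, -0.1, -1.2]
opening: 0.271
finger_force: 58.7
tool shift mm [-107.4 -379.    -1. ] F [-0.37 -0.08 -1.21] t 4.05 0.27068113171616726
```

View pics/a2.png

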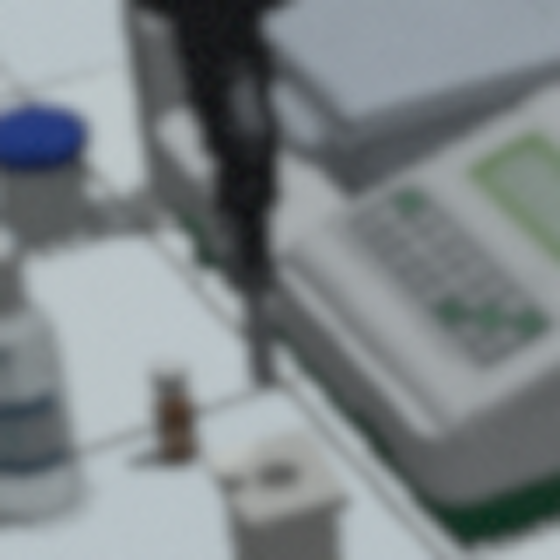

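The stem shows at crop (260,310–380), about 3 px wide, which suggests the 10 mm probe. I'll carry it above the block and measure it there in closer view.

```bash
python3 -c "
from h import *;shift(.4993,-.1376,.222)"
python3 -m jog '[[1,-20,-70,0,0,0,0],[1,-110,-348,0,0,0,0],[1,-110,-348,0,0,0,0],[1,-110,-348,0,0,0,0],[1,-110,-348,0,0,0,0],[1,-110,-348,0,0,0,0],[1,-110,-348,0,0,0,0],[1,-110,-348,0,0,0,0],[1,-110,-348,0,0,0,0],[1,-110,-348,0,0,0,0],[1,-110,-348,0,0,0,0],[1,-110,-348,0,0,0,0]]'
python3 - <<'E'
from h import *
shift(.4993,-.1376,.222)
c=imaging.read_camera("scene"); s=get_state(); p=s["eef_pos"]
z0=p[2]-.027
for k,z in enumerate((z0,z0-.015,z0-.03,z0-.045,z0-.055)): print(np.round(proj(c,(*p[:2],z)),1), c["fx"]/(c["R"]@np.array([*p[:2],z])+c["t"])[2]/1000)
u,v=map(int,proj(c,(*p[:2],z0-.03)))
cv2.imwrite("pics/a3f.png",c["image"]);cv2.imwrite("pics/a3.png",cv2.resize(c["image"][v-35:v+50,u-45:u+50],None,fx=7,fy=7,interpolation=cv2.INTER_CUBIC)); print(u,v)
np.set_printoptions(linewidth=200)
print(cv2.cvtColor(c["image"],cv2.COLOR_BGR2GRAY)[v-12:v+12,u-12:u+12])
E
```

```text
tool shift mm [-111.6 -348.4   -1.9] F [ 0.35  0.29 -1.19] t 4.1 0.26243051871299067
time: 5.3
eef_pos: [0.4986, -0.135, 0.221]
tcp_rot: [0.125, 0.992, 0.0, -0.0]
contact_force: [0.3, 0.2, -1.6]
opening: 0.266
finger_force: 59.1
tool shift mm [-1.4 -2.3 -1. ] F [ 0.27  0.18 -1.57] t 5.3 0.26600874342370545
[268.2 188.8] 0.3899973634321445
[268.  193.1] 0.3858474687061686
[267.9 197.3] 0.38178496074176577
[267.7 201.4] 0.3778071080667801
[267.6 204. ] 0.37520093930072085
267 197
[[133 127 122 124 126 127 123 109  92  75  53  51  62  58  44  31  25  24  37  72 120 161 182 193]
 [132 130 125 126 125 127 123 110  91  68  48  50  61  61  43  33  26  26  37  72 116 149 161 166]
 [132 131 128 120 124 129 126 116  94  70  49  49  62  61  45  32  30  32  42  75 115 139 145 143]
 [133 131 128 124 128 140 144 137 112  80  56  52  60  60  52  39  43  50  64  95 129 147 151 149]
 [132 131 132 129 135 152 161 156 131  99  70  59  59  60  55  53  59  68  84 114 147 165 169 175]
 [136 137 142 149 155 164 169 165 151 129 104  82  63  60  57  58  66  85 108 140 171 190 197 203]
 [157 160 169 182 190 1
[... 1059 characters left out ...]
3 110]
 [118 117 118 117 117 117 116 118 116 115 106  92  80  76  78  89 110 126 128 120 112 109 110 110]
 [116 117 116 117 118 119 120 121 121 121 115 101  87  79  84  99 128 148 151 132 114 108 112 113]
 [122 124 125 127 130 133 134 134 135 135 132 120 105  95 101 118 144 164 166 146 116 105 109 113]
 [134 143 146 150 155 161 160 154 149 147 148 141 130 124 126 138 155 170 172 158 127 109 107 112]
 [149 164 168 170 174 178 175 166 157 153 153 152 149 146 147 153 161 172 172 164 139 110 107 111]
 [154 172 177 176 179 182 180 173 162 152 147 146 149 152 155 157 160 167 168 164 145 116 104 109]
 [148 168 175 175 175 175 176 171 161 145 132 131 141 152 156 157 158 160 161 158 145 121 105 105]]
```

View pics/a3.png

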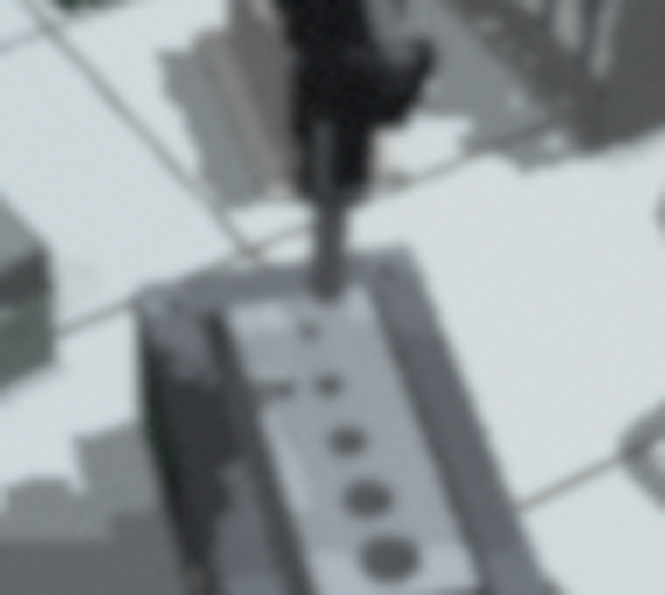

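Here the stem has a half-level width of 5.2 px at 0.386 px/mm, which is about 13.6 mm, so this looks like probe_14. My first guess of 10 mm was by eye. I'll check it against the earlier frame.

```bash
python3 - <<'E'
from h import *
np.set_printoptions(linewidth=200)
c=imaging.read_camera("scene"); shift(.489,-.166,.185)
g=cv2.cvtColor(cv2.imread("pics/a2f.png"),cv2.COLOR_BGR2GRAY)
print(proj(c,(.4792,.2278,.16)),c["fx"]/(c["R"]@np.array([.479,.228,.16])+c["t"])[2]/1000); print(g[122:144:2,190:216])
E
```

```text
tool shift mm [  1.8 -32.   36.3] F [-1.47 -0.68  0.01] t 5.4 0.2636981723311116
(np.float64(201.0418868327523), np.float64(134.001222496588)) 0.3110502785628213
[[164 160 135  98  73  67  64  57  52  43  29  31  40  63  97 116 118 120 128 139 148 155 160 162 160 155]
 [177 165 159 156 160 154 124  85  57  49  44  44  47  62  90 125 140 136 123 122 130 138 149 156 160 162]
 [192 184 168 161 174 181 172 144 110  80  60  55  61  72  82  95 116 140 148 140 125 123 131 140 151 158]
 [194 193 190 183 168 164 174 182 170 133  91  71  79  95  95  91  91 107 129 147 149 137 127 127 136 146]
 [193 195 194 192 190 180 167 164 159 136 101  75  74  79  83  85  86  87  94 108 131 145 146 134 124 129]
 [194 194 194 193 193 193 188 178 156 124  91  74  68  69  66  69  79  84  85  87  94 110 128 143 140 130]
 [193 194 194 193 194 194 193 194 186 165 125  85  75  89 110 110  91  78  81  86  87  88  96 117 142 151]
 [183 185 189 193 193 193 195 194 192 177 135  92  77  95 133 156 141 104  80  78  81  86  87  92 104 125]
 [141 154 177 191 192 193 194 195 192 181 148 106  79  85 119 154 164 148 122  94  77  77  83  86  87  94]
 [101 130 165 187 193 192 192 191 186 177 161 140 126 129 137 141 146 160 173 165 133  95  76  78  84  86]
 [ 77  97 131 161 173 174 167 164 167 172 175 178 184 186 188 185 175 162 161 171 171 146 107  78  77  80]]
```

The width at the block fits 14 mm, and the collar measures 28 mm there as it should, so the scale is right. I'll go above the 14 well, with the tip about 10 mm over it, and measure stem width and alignment again.

```bash
python3 -m jog '[[1,2,-32,0,0,0,0],[1,2,-32,15,0,0,0],[1,2,-32,33,0,0,0],[1,2,-32,33,0,0,0],[1,2,-32,33,0,0,0],[1,2,-32,33,0,0,0]]'
python3 - <<'E'
from h import *
np.set_printoptions(linewidth=200)
c=imaging.read_camera("scene"); shift(.489,-.166,.174); p=get_state()["eef_pos"]
X=lambda z:(p[0],p[1],z)
g=cv2.cvtColor(c["image"],cv2.COLOR_BGR2GRAY)
for z in(p[2]-.032,p[2]-.05,p[2]-.065,p[2]-.082): print(np.round(proj(c,X(z)),1),c["fx"]/(c["R"]@np.array(X(z))+c["t"])[2]/1000)
u,v=map(int,proj(c,X(p[2]-.06))); print(u-13,v-14); print(g[v-14:v+14,u-13:u+13])
cv2.imwrite("pics/a4.png",cv2.resize(c["image"][v-40:v+40,u-40:u+45],None,fx=7,fy=7,interpolation=cv2.INTER_CUBIC))
E
```

```text
time: 6.0
eef_pos: [0.4892, -0.1669, 0.1892]
tcp_rot: [0.126, 0.992, -0.0, 0.001]
contact_force: [0.5, -1.3, -0.3]
opening: 0.26
finger_force: 59.3
tool shift mm [ 0.6  0.9 15.4] F [ 0.    0.42 -1.05] t 6.05 0.26604280697729044
[271.5 207.7] 0.3892363876189776
[271.3 212.6] 0.38428633996674244
[271.1 216.6] 0.380256467431421
[270.9 221. ] 0.3757902533475269
258 201
[[125 122 123 124 122 121 120 119 116 103  76  54  55  64  57  40  29  27  26  34  63  95 117 137 172 205]
 [122 121 119 121 121 120 120 119 118 105  78  54  57  64  57  41  29  26  24  38  63  95 112 131 165 200]
 [123 122 122 123 126 128 129 132 128 108  77  57  61  68  57  40  28  25  25  38  67  97 113 125 152 191]
 [131 133 138 141 145 148 151 156 150 121  77  54  59  65  55  37  28  25  26  39  67  98 113 120 138 173]
 [155 160 169 169 172 170 171 175 162 127  80  53  60  65  57  38  32  31  34  48  75 101 112 117 127 154]
 [175 179 185 185 184 182 179 178 167 130  86  57  60  66  61  45  40  49  55  67  87 104 114 119 122 138]
 [185 186 188 189 187 183 178 173 161 138 103  75  66  68  64  58  56  66  72  85  98 111 
[... 1564 characters left out ...]
 126 113 112 127 146 159 161 163 162 160 151 129 103  95]
 [ 79  88 104 112 123 138 151 154 149 146 139 127 114 106 107 122 145 158 163 164 163 163 158 144 115  95]
 [ 77  84  96 107 113 119 123 121 120 116 112 105  97  93  96 111 137 154 162 163 163 163 161 150 125  99]
 [ 75  80  92 104 109 109 103  98  94  93  93  94  93  93  95 111 136 154 161 162 163 163 162 154 132 104]
 [ 76  78  88 100 109 107  98  90  89  90  96 104 108 110 115 128 146 157 162 163 163 163 162 159 143 115]
 [ 75  77  84  97 108 107  97  91  89  98 114 130 134 137 140 148 156 160 164 164 163 164 164 162 154 128]
 [ 75  77  82  92 105 105  98  92  97 115 136 149 153 154 154 159 161 161 162 164 163 164 163 162 160 143]]
```

View pics/a4.png

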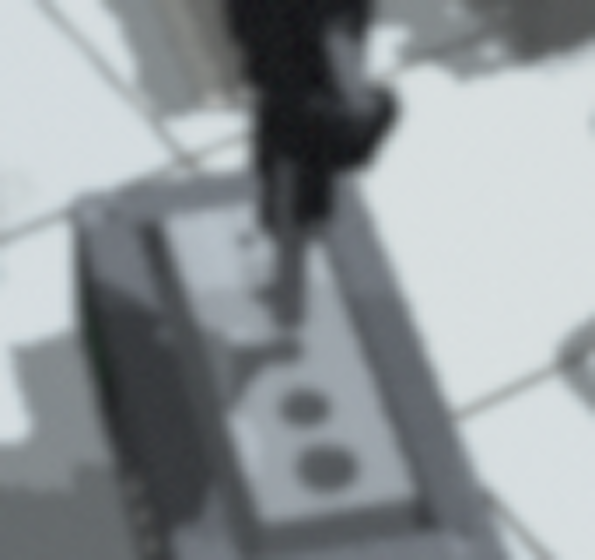

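The half-level widths of 4.6 to 5.2 px, plus the usual shrinkage of dark edges, fit 14 mm. The tip is at about crop (290,325), just above the 14 well. I'll feel downward gently; a sideways wiggle afterwards will confirm the fit.

```bash
python3 -m jog '[[1,0.5,0.5,5,0,0,0],[1,0.5,0.5,9,0,0,0],[1,0.5,0.5,12,0,0,0],[1,0.5,0.5,13,0,0,0],[1,0.5,0.5,14,0,0,0],[1,0.5,0.5,15,0,0,0],[1,0.5,0.5,15.5,0,0,0],[1,0.5,0.5,16,0,0,0],[1,0.5,0.5,16,0,0,0]]'
python3 -c "
from h import *;shift(.489,-.166,.119)"
```

```text
time: 6.95
eef_pos: [0.4883, -0.1665, 0.1723]
tcp_rot: [0.127, 0.992, -0.0, -0.0]
contact_force: [-0.4, -0.4, -0.6]
opening: 0.263
finger_force: 59.3
tool shift mm [-0.5  0.6 53.3] F [-0.37 -0.36 -0.6 ] t 6.95 0.2625577344885733
```

```bash
python3 -m jog '[[1,0,0,1,0,0,0],[1,0,0,1.5,0,0,0],[1,0,0,2,0,0,0],[1,0,0,2.5,0,0,0],[1,0,0,3,0,0,0],[1,0,0,3,0,0,0]]'
```

```text
time: 7.55
eef_pos: [0.4883, -0.1664, 0.1692]
tcp_rot: [0.127, 0.992, 0.0, -0.0]
contact_force: [1.1, -0.2, -1.7]
opening: 0.265
finger_force: 59.3
```

```bash
python3 -m jog '[[1,0,0,1,0,0,0],[1,0,0,2,0,0,0],[1,0,0,3,0,0,0],[1,0,0,4,0,0,0],[1,0,0,5,0,0,0],[1,0,0,5,0,0,0]]'
```

```text
time: 8.15
eef_pos: [0.4882, -0.1664, 0.1641]
tcp_rot: [0.127, 0.992, 0.0, -0.0]
contact_force: [0.0, -0.3, -1.3]
opening: 0.265
finger_force: 59.3
```

About 10 mm is in with no resistance. Now the wiggle test, where clearance is ±0.8 mm for a 14 mm stem and ±2.8 mm for a 10 mm one.

```bash
python3 -m jog '[[1,0.7,0,0,0,0,0],[1,1.4,0,0,0,0,0],[1,1.4,0,0,0,0,0]]' | sed -n 2,4p
python3 -m jog '[[1,-0.7,0,0,0,0,0],[1,-1.4,0,0,0,0,0],[1,-2.1,0,0,0,0,0],[1,-2.8,0,0,0,0,0],[1,-2.8,0,0,0,0,0]]'| sed -n 2,4p
```

```text
eef_pos: [0.4872, -0.1662, 0.1644]
tcp_rot: [0.127, 0.992, -0.0, 0.0]
contact_force: [1.4, -0.7, -1.5]
eef_pos: [0.4893, -0.1667, 0.1642]
tcp_rot: [0.127, 0.992, 0.0, -0.001]
contact_force: [-1.2, 0.3, 1.1]
```

```bash
python3 -m jog '[[1,-0.6,0,0,0,0,0],[1,-1.2,0,0,0,0,0],[1,-1.2,0,0,0,0,0],[1,-1.2,0,0,0,0,0]]' | sed -n 2,4p
python3 -m jog '[[1,1,0,0,0,0,0],[1,2,0,0,0,0,0],[1,3,0,0,0,0,0],[1,4,0,0,0,0,0],[1,5.2,0,0,0,0,0],[1,5.2,0,0,0,0,0],[1,5.2,0,0,0,0,0]]'| sed -n 2,4p
```

```text
eef_pos: [0.4901, -0.1669, 0.1642]
tcp_rot: [0.126, 0.992, 0.0, -0.001]
contact_force: [-4.5, 0.2, 2.4]
eef_pos: [0.4866, -0.1661, 0.1647]
tcp_rot: [0.127, 0.992, -0.0, 0.001]
contact_force: [2.4, -0.0, -2.0]
```

Contact comes on both sides after about 2 mm of travel, so this is the 14 mm probe in its own well. I'll recentre and lower.

```bash
python3 -m jog '[[1,-1.3,0,0,0,0,0],[1,-2.5,0,0,0,0,0],[1,-2.5,0,1.5,0,0,0],[1,-2.5,0,3,0,0,0],[1,-2.5,0,5,0,0,0],[1,-2.5,0,7,0,0,0],[1,-2.5,0,9,0,0,0],[1,-2.5,0,11,0,0,0],[1,-2.5,0,13,0,0,0],[1,-2.5,0,15,0,0,0],[1,-2.5,0,15,0,0,0]]'| sed -n 2,4p
```

```text
eef_pos: [0.488, -0.1663, 0.1489]
tcp_rot: [0.127, 0.992, 0.0, -0.0]
contact_force: [-0.8, 0.2, -1.8]
```

```bash
python3 -m jog '[[1,0,0,2,0,0,0],[1,0,0,4,0,0,0],[1,0,0,6,0,0,0],[1,0,0,8,0,0,0],[1,0,0,10,0,0,0],[1,0,0,12,0,0,0],[1,0,0,14,0,0,0],[1,0,0,16,0,0,0],[1,0,0,18,0,0,0],[1,0,0,20,0,0,0],[1,0,0,21,0,0,0],[1,0,0,21,0,0,0]]'| sed -n 2,4p
```

```text
eef_pos: [0.4881, -0.1664, 0.1281]
tcp_rot: [0.127, 0.992, 0.0, -0.0]
contact_force: [-0.3, 0.2, -1.0]
```

```bash
python3 -m jog '[[1,0,0,2,0,0,0],[1,0,0,4,0,0,0],[1,0,0,5.5,0,0,0],[1,0,0,6.5,0,0,0],[1,0,0,7,0,0,0],[1,0,0,7.5,0,0,0],[1,0,0,8,0,0,0],[1,0,0,8,0,0,0]]'| sed -n 2,4p
```

```text
eef_pos: [0.4882, -0.1665, 0.1203]
tcp_rot: [0.127, 0.992, -0.0, -0.0]
contact_force: [0.2, 0.1, -0.4]
```

```bash
python3 -m jog '[[1,0,0,0.5,0,0,0],[1,0,0,1,0,0,0],[1,0,0,1.5,0,0,0],[1,0,0,1.5,0,0,0]]'| sed -n 2,4p
```

```text
eef_pos: [0.4883, -0.1664, 0.1192]
tcp_rot: [0.127, 0.992, -0.0, -0.0]
contact_force: [-0.7, 1.0, 1.4]
```

```bash
python3 -m jog '[[1,0,0,0.5,0,0,0],[1,0,0,1,0,0,0],[1,0,0,1,0,0,0]]'| sed -n 2,4p
```

```text
eef_pos: [0.4884, -0.1665, 0.1192]
tcp_rot: [0.126, 0.992, 0.0, -0.0]
contact_force: [-4.4, 2.3, 7.1]
```

It's seated: z stopped at 0.1192, right where expected, with 7 N on the wrist. Now release and retreat.

```bash
python3 -m jog '[[0.7,0,0,-0.5,0,0,0],[0.6,0,0,-0.5,0,0,0],[0.4,0,0,-0.5,0,0,0],[0.2,0,0,-0.5,0,0,0],[0.1,0,0,-0.5,0,0,0],[0.1,0,0,-0.5,0,0,0],[0.1,0,0,-0.5,0,0,0],[0.1,0,0,-20,0,0,0],[0.1,0,0,-60,0,0,0],[0.1,0,0,-100,0,0,0],[0.1,0,0,-130,0,0,0],[0.1,0,0,-130,0,0,0]]'
python3 -m jog '[[0.1,100,200,0,0,0,0],[0.1,100,200,0,0,0,0],[0.1,100,200,0,0,0,0],[0.1,100,200,0,0,0,0],[0.1,100,200,0,0,0,0],[0.1,100,200,0,0,0,0]]' | head -2
python3 - <<'E'
from h import *
c=imaging.read_camera("scene"); cv2.imwrite("pics/e.png",cv2.resize(c["image"][130:280,180:320],None,fx=4,fy=4,interpolation=cv2.INTER_CUBIC))
E
```

```text
time: 15.05
eef_pos: [0.4907, -0.1678, 0.2539]
tcp_rot: [0.126, 0.992, -0.002, 0.005]
contact_force: [-0.2, -0.5, 0.4]
opening: 0.903
finger_force: 0.0
time: 15.65
eef_pos: [0.4403, 0.0548, 0.2468]
```

View pics/e.png

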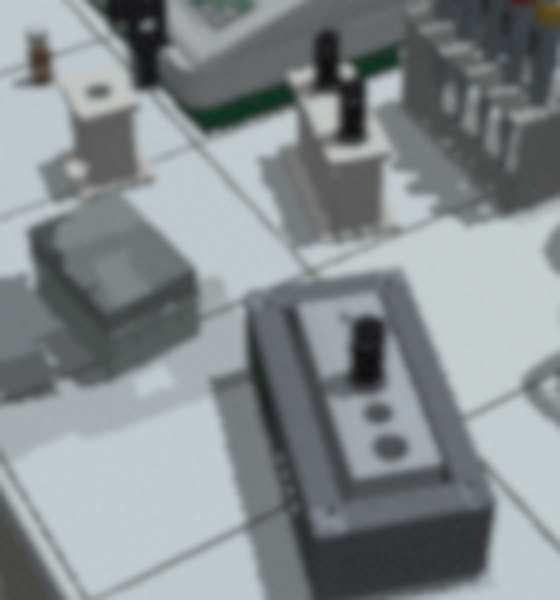

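The probe stands upright and flush in the third (14 mm) well at crop (367,350). The other two are still in the rack at (326,58) and (352,108), and nothing else has moved.

```bash
python3 -m jog '[[0.1,0,0,0,0,0,0],[0.1,0,0,0,0,0,0],[0.1,0,0,0,0,0,0]]' | head -2; python3 -c "
from plant import workorder; print(workorder.sign_off())"
```

```text
time: 16.0
eef_pos: [0.4419, 0.0512, 0.2476]
the job is handed in; nothing more can be done
None
```

The job is handed in at 16 s of robot time: the probe from the stand, identified as the 14 mm one by image width and a wiggle test, sits flush in the 14 mm well, and the last picture shows the rack probes and the nearby objects in view where they were; sign-off returned no verdict.

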